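# Screw a hose elbow into a clamped coupling

### The arm

A 6-joint arm with a two-finger parallel gripper is mounted at the origin on a cart in front of the work surface, level with it; the furniture and walls round the work are solid. World frame = base frame: x ahead of the robot, y to its left, z up, the work surface at z = 0. Lengths are in m, angles in rad, forces in N, time in s.
With the tool pointing down it reaches from about 0.3 to 0.85 m from the base axis. Payload 4.2 kg.
Tool frame: the origin (TCP) lies on the centre line of the jaws, within the pads' length; the fingertips stand 17 mm ahead of it and the grasp point (between the pads) lies 2 mm behind it; z points along the fingers, y is the line along which they close (so a half turn about z gives the same grasp; the last joint's range is limited). The gripper opens to 91 mm and grips with 3 to 60 N. Pads are 32 mm wide; open, the fingers measure 118 mm over their backs; the gripper's body (76 mm by 178 mm) begins 60 mm behind the grasp point.
Start: joints at [-1.156, 0.32, 1.565, -0, 1.257, -0.02], TCP at [0.242, -0.522, 0.231] pointing down, gripper open.
Joint ranges: [-3.11, 3.11], [-0.84, 2.01], [0.21, 2.61], [-1.34, 4.49], [0.05, 2.63], [-2.56, 2.56]. Speed limits (rad/s): [2.57, 2.57, 3.14, 3.14, 3.14, 3.14].

### API

Orientations are given as a unit quaternion [w, x, y, z].
In Python, from workcell import manip, imaging gives the robot as it stands. The module is installed in compiled form; this text tells all that it offers.
- The arm moves only by the tool play_rows, never from a script. Its argument "moves" is a list of rows, each a list of 3 entries, a list of its own where there are three numbers: the shift along the tool's x, y, z in cm, then the turn, a rotation vector about the tool's x, y, z in degrees, then the opening, from -1 (shut) to 1 (fully open). In form: [[[x, y, z], [ax, ay, az], claw], ...]. A call has 1 to 12 rows; each row shifts and turns the commanded pose from where the row before left it, along the tool's axes as they then stand; what a row does not reach is not made up. A row lasts 1/8 s, in which the tool goes at most 62.5 mm and 10.7 degrees, less where a joint would pass 70% of its speed; a pose out of reach is approached as far as the arm can. A call is refused whole if a number of a shift passes 6.25 or a number of a turn 10.7, either way. A call with a gripper value outside its range is refused whole. The fingers move at their own pace and stop on an object; the grip force is fixed at half the most. Time passes only in rows, so rows that do not move let the fingers close. It gives the time, the measured TCP pose, the force, the opening and the grip force at its end, in the units of the state.
- manip.read_state(): the state, without advancing time (a new reading comes with each control period).
- imaging.snapshot(name): name is "side" or "top"; returns the picture (480x640x3 uint8, red, green, blue); there is no depth.
- imaging.calibration(name): a dict with "K" (3x3 intrinsics, pixels), "k1" (the pictures are not rectified: a ray, as slopes to the right and down, at radius r is drawn at 1 + k1 r^2 times it, then the intrinsics apply), "cam_to_world" (4x4, takes a point from camera to world coordinates). Camera axes: x right, y up, looking along -z (the intrinsics and any distortion apply to the point x, -y, -z); pixel columns grow to the right and rows downward; lengths in m; the calibration is good to about 2 mm. A picture is of the moment at which its call begins. calibration takes no time and is no camera call.
- manip.job_done(): hands the job in; it is judged then, once.
The state is a dict: "time_s": time; "joint_positions": joint angles; "joint_vel": joint speeds; "effort": joint torques, N m; "tcp_pos": TCP position; "eef_rot": TCP orientation; "ft_force": force on the tool from outside, world axes, zero at the start; "torque": the same for the moment, N m; "grip_width": finger opening in m; "finger_force": force on a finger pad.
Only numpy, scipy, OpenCV 4.12 (cv2) and the standard library are available. Lean on these libraries where they do the work, as an engineer would, in place of code of your own. Each camera call takes 0.05 s, during which the arm holds its last target. There are 200 camera calls.

### The job

Stand the brass hose elbow, threaded end down, in the round coupling held in the bench clamp: press it only lightly, feel for the place where its two lugs drop through the thread gaps, and screw it clockwise. Turn on past the point where the seal makes it stiff, stop when the hose tail points straight out over the hose saddle of the clamp, and let go. Do not force it, do not crush the seal by turning past the saddle, and leave the other things on the bench where they are.

Things in the scene. Friction and masses are not known exactly. Their poses are not given: they have to be found in the camera images.
- elbow: Loose brass hose elbow, 0.16 kg, standing on its male end. Origin: centre of the male end's underside, on the thread axis; z up, x along the hose tail. Round shank 22 mm diameter, z 0 to 30 mm, foot chamfered; two lugs (short thread pieces) on its +y and -y sides, z 7 to 12 mm, 7 mm wide, reaching 16 mm from the axis.
- grip (a point): Where to grip the elbow: on its axis, 54 mm above its origin, in a block 30 x 30 mm (z 30 to 68 mm, low round cap to 71 mm). Take it from above by the two flats that face the elbow's +y and -y; the hose tail leaves the +x face.
- tail_end (a point): Free end of the elbow's hose tail (17 mm diameter over the barbs), 62 mm from the thread axis, 50 mm above the elbow's origin.
- coupling: Fixed bench clamp holding an upright round aluminium coupling. Origin: underside of the clamp (on the worktop, z 0), on the coupling's axis; z up; the hose saddle stands on the -x side. Base plate 125 x 96 x 10 mm, grey jaws on the +y and -y sides with screws up to z 37 mm; coupling 54 mm outside diameter, top at z 46 mm.
- mouth (a point): Centre of the coupling's open top, z 46 mm above the coupling's origin. The bore is 34 mm wide for 6 mm; there a thread ring of 24 mm inner diameter begins. With its lugs resting on the ring the elbow's origin stands 33 mm above the coupling's; dropped through, about 23.5 mm.
- thread (a point): Centre of the thread ring's top, z 40 mm. Two gaps facing each other let the lugs through, with about 3 deg play either way. Where they lie is not known exactly: the lugs drop through with the hose tail somewhere from 30 to 86 deg anticlockwise, seen from above, of the saddle direction. Clockwise turning then pulls the elbow down; an end stop comes about 110 deg after the gap.
- saddle (a point): Bottom of the vee of the hose saddle, a small steel post on the clamp's -x side, 64 mm from the coupling's axis, 47 mm above the clamp's underside; its arms reach z 54 mm. The hose tail passes over it without touching.
- seal (a joint): How far the spring seal in the coupling is pressed down, m: 0 free, 0.006 most. 4 N preload, then 2.5 N per mm. The dropped elbow rests on it; clockwise turning is free for about 10 deg, then presses the seal 3.4 mm per radian: 0.7 to 4.3 mm at the saddle. Friction holds the released elbow.
- tape_a: Roll of tape lying flat, 76 mm diameter, 20 mm high; a bystander.
- dress_stick: Grey dressing stick, 24 x 100 x 16 mm, lying between the clamp and the elbow; a bystander.
- blank_b: Round lens blank, 65 mm diameter, 10 mm thick; a bystander.

How it is judged:
On the way:
1. the lugs are through the gaps in the thread ring, tail still well short of the saddle (z of elbow in the frame of coupling below 0.026 m and horizontal distance between elbow and coupling below 0.003 m and horizontal distance between tail_end and saddle above 0.02 m), for 0.1 s.
At the end, for the whole second after the job is handed in: The elbow is screwed into the coupling and released: upright within 7 deg and on the axis within 3 mm, seal compressed by at least 0.4 mm, elbow origin less than 23.5 mm above the coupling's, end of the hose tail within 10 mm (about 9 deg) horizontally of the saddle, at rest (horizontal distance between tail_end and saddle below 0.01 m and horizontal distance between elbow and coupling below 0.003 m and z of elbow in the frame of coupling below 0.0235 m and angle between elbow's own z axis and vertical below 0.12 rad and value of joint seal above 0.0004 m and linear speed of elbow below 0.01 m/s); the robot touches nothing.
It fails at once if the elbow is forced against the coupling with more than 40 N (contact force between elbow and coupling above 40 N).
It fails at once if the seal is crushed by more than 5 mm (turned too far past the saddle, or pressed with over 16 N) (value of joint seal above 0.005 m).
It fails at once if a bystander is moved by more than 15 mm (distance of any of tape_a, dress_stick, blank_b from where it was at the start of the episode above 0.015 m).
It also fails if it takes over 72 s, if anything falls off the work surface, if the arm or the gripper's body presses on something with over 40 N, if the wrist force passes 120 N, or if a joint passes its speed limit or range.

## Working session

There is one attempt and no reset: what is moved stays moved. The work goes in short steps, Python scripts to look and compute and a tool call to move; the robot and the scene stay as the last step left them, time stands still between calls to the robot, and variables do not carry over. Pictures are saved under pics/ and viewed, at most 10 in all, crops included, and the job is handed in when it is done.

Besides the shell and the picture viewer there is one more tool, called by a JSON object that holds its "name" and its "arguments". play_rows: Moves the arm, as the interface text tells. Its arguments: {"type":"object","properties":{"moves":{"type":"array","items":{"type":"array"}}},"required":["moves"]}

```bash
mkdir -p pics
python3 - <<'E'
from workcell import manip, imaging
import cv2
for n in("side","top"):
    cv2.imwrite(f"pics/{n}0.png",imaging.snapshot(n)[:,:,::-1])
    c=imaging.calibration(n);print(n,c["K"],c["k1"],c["cam_to_world"])
s=manip.read_state();print(s)
E
```

```text
side [[589.83922126   0.         324.34287284]
 [  0.         589.83922126 236.38200857]
 [  0.           0.           1.        ]] -0.1993617508210864 [[ 0.9601449   0.17116522 -0.22096207  0.28508563]
 [-0.27855131  0.5208107  -0.80694819 -1.10352395]
 [-0.02304206  0.83633647  0.54773203  0.59645022]
 [ 0.          0.          0.          1.        ]]
top [[556.57784954   0.         319.12471039]
 [  0.         556.57784954 239.10425223]
 [  0.           0.           1.        ]] 0.010485409367524573 [[ 0.01737702  0.98118642 -0.19227907  0.33090663]
 [-0.99978115  0.01481103 -0.01477456 -0.37218427]
 [-0.01164874  0.19249373  0.98122906  1.01939473]
 [ 0.          0.          0.          1.        ]]
{'time_s': 0.1, 'joint_positions': array([-1.15599438e+00,  3.20214796e-01,  1.56555920e+00,  8.10823032e-06,
        1.25738092e+00, -1.99942816e-02]), 'joint_vel': array([-0.0019087 , -0.00332881, -0.00410023, -0.00030169, -0.00012796,
       -0.00149686]), 'effort': array([-2.92833902e-04, -4.13334560e+01, -2.32509595e+01,  7.28227082e-02,
        4.22252517e-02, -5.34046058e-05]), 'tcp_pos': array([ 0.24203996, -0.52110932,  0.23021105]), 'eef_rot': array([-7.66714582e-04,  9.76461926e-01,  2.15688427e-01, -1.49417506e-04]), 'ft_force': array([-0.77314921,  0.19876683,  0.31597568]), 'torque': array([-0.02594118, -0.01096096, -0.01505799]), 'finger_force': 0.0, 'grip_width': 0.09116351262354656}
```

View pics/side0.png

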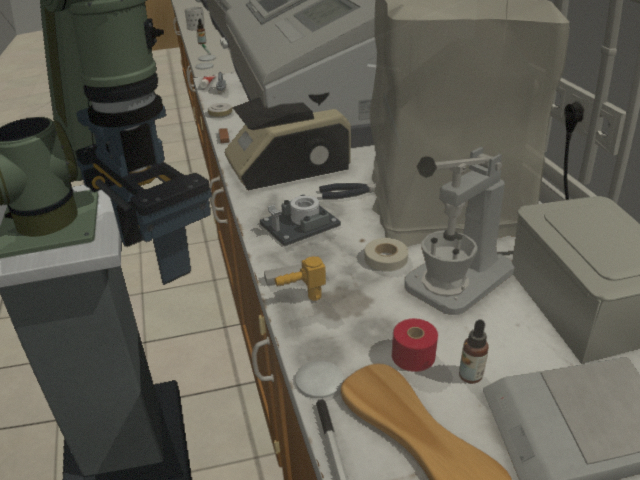

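View pics/top0.png

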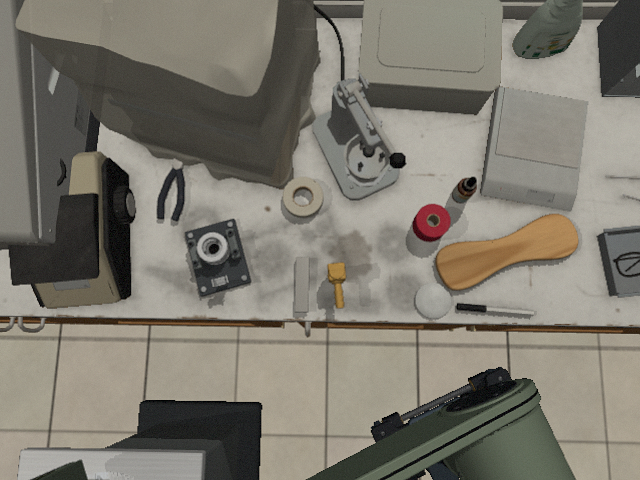

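The side view shows the clamp at about (300,215), the elbow at (313,275), and the stick partly hidden at its tail. In the top view the clamp is at (214,250), the stick at (302,285), and the elbow at (337,270) with its tail pointing down the image. I'll zoom in.

Run:
```python
import cv2, numpy as np
a=cv2.imread("pics/top0.png")[205:325,170:370];b=cv2.imread("pics/side0.png")[185:310,240:440]
cv2.imwrite("pics/c1.png",cv2.resize(a,None,fx=4,fy=4,interpolation=cv2.INTER_CUBIC))
cv2.imwrite("pics/c2.png",cv2.resize(b,None,fx=4,fy=4,interpolation=cv2.INTER_CUBIC))
```

```text
(no output)
```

View pics/c1.png

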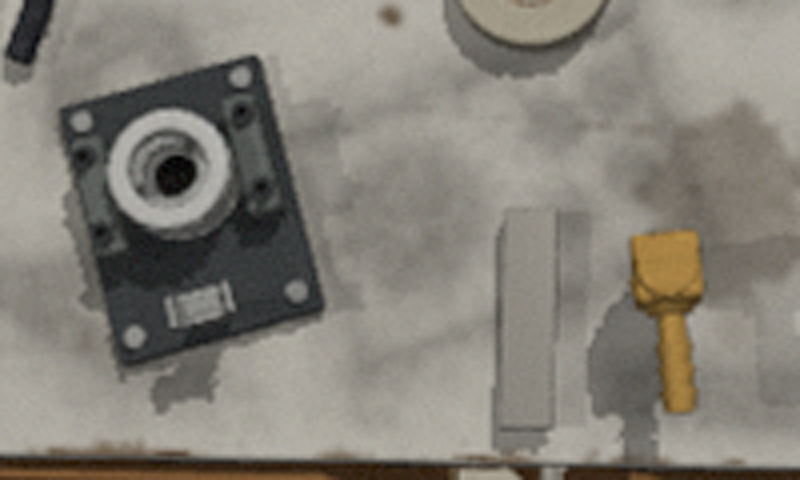

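View pics/c2.png

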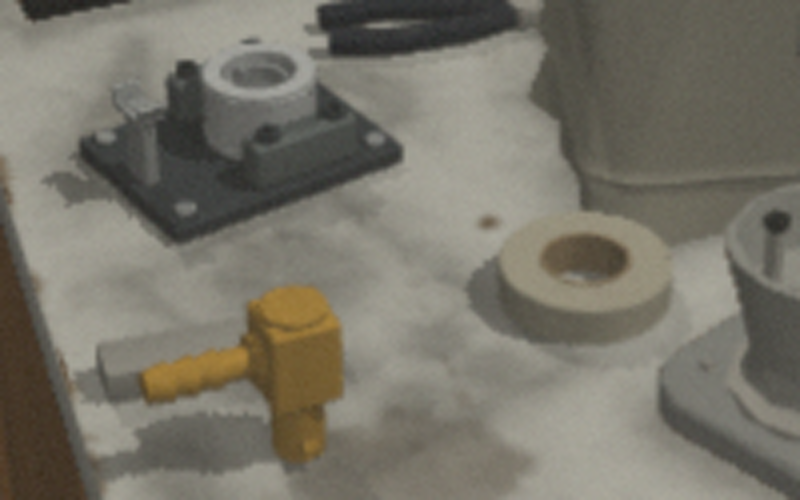

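The top crop shows the rim centre at about (169,169), the saddle at (200,304), the block top around (667,265) and the tail end at (680,408). The side crop shows the cap at (293,305), the tail end at (152,387), the rim at (260,72) and the saddle at (130,95).

```bash
cat > h.py <<'E'
from workcell import manip, imaging
import numpy as np, cv2
def ray(n,uv):
    c=imaging.calibration(n);K=c["K"];T=np.array(c["cam_to_world"])
    d=cv2.undistortPoints(np.array([[uv]],float),K,np.array([c["k1"],0,0,0.]))[0,0] if 1 else 0
    # model: distorted = r*(1+k1 r^2) as in OpenCV
    v=T[:3,:3]@np.array([d[0],-d[1],-1.]);return T[:3,3],v/np.linalg.norm(v)
def plane(n,uv,z):
    o,v=ray(n,uv);return o+v*(z-o[2])/v[2]
def tri(a,b):
    o1,v1=ray("top",a);o2,v2=ray("side",b)
    s=np.linalg.lstsq(np.c_[v1,-v2],o2-o1,rcond=None)[0]
    p,q=o1+s[0]*v1,o2+s[1]*v2;return (p+q)/2,np.linalg.norm(p-q)
T=lambda u,v:(170+(u+.5)/4-.5,205+(v+.5)/4-.5)
S=lambda u,v:(240+(u+.5)/4-.5,185+(v+.5)/4-.5)
def mask(im,box,lo,hi):
    m=cv2.inRange(cv2.cvtColor(im,cv2.COLOR_RGB2HSV),lo,hi);k=np.zeros_like(m);x0,y0,x1,y1=box;k[y0:y1,x0:x1]=m[y0:y1,x0:x1];return k
E
python3 - <<'E'
from h import *
np.set_printoptions(precision=4,suppress=True)
for nm,t,s,z in [("cap",(667,264),(293,306),.071),("tail",(680,408),(152,387),.05),("rim",(169,169),(260,72),.046),("saddle",(200,304),(132,97),.05)]:
    print(nm,tri(T(*t),S(*s)),plane("top",T(*t),z),plane("side",S(*s),z))
print("foot",plane("side",S(298,458),0))
for n in("top","side"):
    im=cv2.imread(f"pics/{n}0.png")[:,:,::-1].copy()
    m=mask(im,(320,255,360,325) if n=="top" else (255,245,345,310),(12,120,60),(30,255,255))
    ys,xs=np.nonzero(m);
    for y in range(ys.min(),ys.max()+1,2 if n=="top" else 3):
        r=xs[ys==y];print(n,y,r.min(),r.max())
E
```

```text
cap (array([ 0.4619, -0.3885,  0.0697]), np.float64(0.0006713144786104374)) [ 0.4621 -0.3885  0.071 ] [ 0.4611 -0.3903  0.071 ]
tail (array([ 0.4027, -0.3953,  0.0492]), np.float64(0.0009625309994060681)) [ 0.4022 -0.3952  0.05  ] [ 0.403  -0.3963  0.05  ]
rim (array([ 0.5051, -0.1663,  0.0436]), np.float64(3.405543076931093e-05)) [ 0.5047 -0.1668  0.046 ] [ 0.5042 -0.1703  0.046 ]
saddle (array([ 0.4421, -0.1849,  0.0526]), np.float64(0.003454526713877652)) [ 0.4441 -0.1845  0.05  ] [ 0.4411 -0.1805  0.05  ]
foot [ 0.4594 -0.3949  0.    ]
top 263 334 343
top 265 328 344
top 267 328 344
top 269 328 344
top 271 328 344
top 273 328 344
top 275 328 345
top 277 328 345
top 279 329 344
top 281 329 342
top 283 332 340
top 285 335 340
top 287 335 340
top 289 335 341
top 291 335 342
top 293 335 341
top 295 335 341
top 297 335 342
top 299 335 342
top 301 336 342
top 303 335 343
top 305 336 343
top 307 337 342Traceback (most recent call last):
  File "<stdin>", line 11, in <module>
    return umr_minimum(a, axis, None, out, keepdims, initial, where)
ValueError: zero-size array to reduction operation minimum which has no identity
```

{"name": "play_rows", "arguments": {"moves": [[[3.64,-0.39,1.1],[0,0,0],1],[[3.64,-0.39,1.1],[0,0,0],1],[[3.64,-0.39,1.1],[0,0,0],1],[[3.64,-0.39,1.1],[0,0,0],1],[[3.64,-0.39,1.1],[0,0,0],1],[[3.64,-0.39,1.1],[0,0,0],1],[[3.64,-0.39,1.1],[0,0,0],1],[[0,0,0],[0,0,9.3],1],[[0,0,0],[0,0,9.4],1],[[0,0,0],[0,0,0],1],[[0,0,0],[0,0,0],1]]}}

```text
time_s: 1.48
tcp_pos: [0.4616, -0.3894, 0.1538]
eef_rot: [-0.0, 0.998, 0.055, -0.0]
ft_force: [-0.4, 0.1, 0.3]
grip_width: 0.0913
finger_force: 0.0
```

```bash
cat >> h.py <<'E'
from scipy.spatial.transform import Rotation as R
def togo(p,tail=None):
    "shift in tool cm and turn in deg to reach TCP p, tail yaw in deg (tool y = tail+90)"
    s=manip.read_state();q=s["eef_rot"];r=R.from_quat([q[1],q[2],q[3],q[0]]);M=r.as_matrix()
    yaw=np.degrees(np.arctan2(M[1,1],M[0,1]));print("t",s["time_s"],"tcp",s["tcp_pos"].round(4),"tailyaw",round((yaw+270)%360,2),"tilt z",M[:,2].round(4),"F",s["ft_force"].round(2),"w",round(s["grip_width"],4),"ff",s["finger_force"])
    if p is not None: print("shift cm",(M.T@(np.array(p)-s["tcp_pos"])*100).round(2))
    if tail is not None: print("turn z",round((((yaw+270)-tail)+180)%360-180,2))
E
python3 -c "
from h import *
togo([.462,-.389,.052],186.2)"
```

```text
t 1.475 tcp [ 0.4616 -0.3894  0.1538] tailyaw 186.34 tilt z [-3.e-04  2.e-04 -1.e+00] F [-0.36  0.13  0.26] w 0.0913 ff 0.0
shift cm [ 0.05 -0.03 10.18]
turn z 0.14
```

{"name": "play_rows", "arguments": {"moves": [[[0,0,3],[0,0,0],1],[[0,0,3],[0,0,0],1],[[0,0,2.2],[0,0,0],1],[[0,0,1.0],[0,0,0],1],[[0,0,1.0],[0,0,0],1],[[0,0,0],[0,0,0],0],[[0,0,0],[0,0,0],-1],[[0,0,0],[0,0,0],-1],[[0,0,0],[0,0,0],-1],[[0,0,0],[0,0,0],-1],[[0,0,0],[0,0,0],-1],[[0,0,0],[0,0,0],-1]]}}

```text
time_s: 2.98
tcp_pos: [0.4618, -0.3894, 0.052]
eef_rot: [-0.0, 0.999, 0.054, -0.0]
ft_force: [-0.5, 0.3, 0.6]
grip_width: 0.0302
finger_force: 30.0
```

```bash
python3 -c "
from h import *
togo([.505,-.167,.17],281)"
```

```text
t 2.975 tcp [ 0.4618 -0.3894  0.052 ] tailyaw 186.21 tilt z [-1.e-04  1.e-04 -1.e+00] F [-0.47  0.3   0.56] w 0.0302 ff 29.994604289531708
shift cm [  6.7  -21.64 -11.8 ]
turn z -94.79
```

{"name": "play_rows", "arguments": {"moves": [[[0,0,-3],[0,0,0],-1],[[0,0,-4.4],[0,0,0],-1],[[0,0,-4.4],[0,0,0],-1],[[1.1,-3.6,0],[0,0,0],-1],[[1.1,-3.6,0],[0,0,0],-1],[[1.1,-3.6,0],[0,0,0],-1],[[1.1,-3.6,0],[0,0,0],-1],[[1.1,-3.6,0],[0,0,0],-1],[[1.2,-3.6,0],[0,0,0],-1],[[0,0,0],[0,0,-8],-1],[[0,0,0],[0,0,-9],-1],[[0,0,0],[0,0,-9],-1]]}}

```text
time_s: 4.47
tcp_pos: [0.5048, -0.1671, 0.1696]
eef_rot: [-0.0, 0.96, 0.28, -0.0]
ft_force: [0.4, 0.9, -1.7]
grip_width: 0.0299
finger_force: 30.0
```

{"name": "play_rows", "arguments": {"moves": [[[0,0,0],[0,0,-9],-1],[[0,0,0],[0,0,-9],-1],[[0,0,0],[0,0,-9],-1],[[0,0,0],[0,0,-9],-1],[[0,0,0],[0,0,-9],-1],[[0,0,0],[0,0,-9],-1],[[0,0,0],[0,0,-9],-1],[[0,0,0],[0,0,-8],-1],[[0,0,0],[0,0,0],-1],[[0,0,0],[0,0,0],-1]]}}

```text
time_s: 5.72
tcp_pos: [0.5049, -0.1674, 0.1698]
eef_rot: [-0.0, 0.622, 0.783, -0.0]
ft_force: [0.2, 0.7, -0.8]
grip_width: 0.0299
finger_force: 30.0
```

```bash
python3 -c "
from h import *
togo([.505,-.167,.17],283)
for n in('side','top'):
    cv2.imwrite(f'pics/{n}1.png',imaging.snapshot(n)[:,:,::-1])
a=cv2.imread('pics/top1.png')[205:325,150:270];b=cv2.imread('pics/side1.png')[120:270,240:390]
f=lambda x,w,h:cv2.resize(x,(w,h),interpolation=cv2.INTER_CUBIC)
cv2.imwrite('pics/c3.png',np.hstack([f(a,400,400),f(b,400,400)]))"
```

```text
t 5.725 tcp [ 0.5049 -0.1674  0.1698] tailyaw 283.1 tilt z [-3.e-04  1.e-04 -1.e+00] F [ 0.25  0.74 -0.81] w 0.0299 ff 29.993529617786407
shift cm [ 0.03  0.02 -0.02]
turn z 0.1
```

View pics/c3.png

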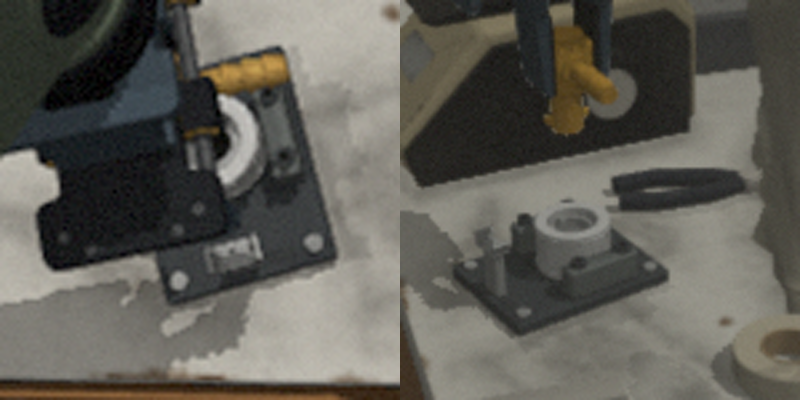

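The side view shows the elbow held upright above the rim (foot near crop (565,125), rim at (572,215)). In the top view the gripper hides most of the rim. I'll refine the rim centre from the first pictures by ellipse fit.

Run:
```python
from h import *
np.set_printoptions(precision=4,suppress=True)
for n,box,c0 in(("top",(185,220,245,280),T(169,169)),("side",(270,180,340,235),S(260,72))):
    im=cv2.imread(f"pics/{n}0.png");g=cv2.resize(cv2.cvtColor(im,cv2.COLOR_BGR2GRAY),None,fx=8,fy=8,interpolation=cv2.INTER_CUBIC)
    x0,y0,x1,y1=[8*k for k in box];sub=g[y0:y1,x0:x1]
    for th in(150,165,180):
        _,b=cv2.threshold(sub,th,255,0)
        cs,h=cv2.findContours(b,cv2.RETR_CCOMP,cv2.CHAIN_APPROX_NONE)
        for i,c in enumerate(cs):
            if len(c)<80: continue
            for e in(cv2.fitEllipse(c),):
                u=(e[0][0]+x0+.5)/8-.5,(e[0][1]+y0+.5)/8-.5
                if np.hypot(u[0]-c0[0],u[1]-c0[1])<5: print(n,th,"hole" if h[0][i][3]>=0 else "outer",np.round(u,2),np.round(np.array(e[1])/8,1),plane(n,u,.046))
```

```text
top 150 outer [211.63 246.54] [27.8 29.6] [ 0.5053 -0.1663  0.046 ]
top 150 hole [211.32 246.28] [19.8 21.1] [ 0.5057 -0.1657  0.046 ]
top 165 outer [211.64 246.47] [27.1 28.9] [ 0.5054 -0.1663  0.046 ]
top 165 hole [211.51 246.47] [21.1 21.9] [ 0.5054 -0.1661  0.046 ]
side 150 hole [304.34 202.07] [10.6 20.4] [ 0.5042 -0.1681  0.046 ]
```

{"name": "play_rows", "arguments": {"moves": [[[0,0,2],[0,0,0],-1],[[0,0,2],[0,0,0],-1],[[0,0,2],[0,0,0],-1],[[0,0,1],[0,0,0],-1],[[0,0,0.4],[0,0,0],-1],[[0,0,0],[0,0,0],-1]]}}

```text
time_s: 6.58
tcp_pos: [0.5053, -0.1675, 0.0962]
eef_rot: [0.0, 0.621, 0.784, 0.0]
ft_force: [0.8, -0.8, -1.7]
grip_width: 0.0305
finger_force: 30.0
```

{"name": "play_rows", "arguments": {"moves": [[[0,0,0.1],[0,0,0],-1],[[0,0,0.1],[0,0,0],-1],[[0,0,0.1],[0,0,0],-1],[[0,0,0],[0,0,0],-1]]}}

```text
time_s: 7.08
tcp_pos: [0.505, -0.1674, 0.0929]
eef_rot: [0.0, 0.621, 0.784, -0.0]
ft_force: [-0.7, -0.5, -0.8]
grip_width: 0.0298
finger_force: 30.0
```

{"name": "play_rows", "arguments": {"moves": [[[0,0,0.07],[0,0,0],-1],[[0,0,0.07],[0,0,0],-1],[[0,0,0.06],[0,0,0],-1],[[0,0,0],[0,0,0],-1]]}}

```text
time_s: 7.58
tcp_pos: [0.505, -0.1674, 0.0909]
eef_rot: [-0.0, 0.621, 0.784, -0.0]
ft_force: [-0.3, 0.3, -2.5]
grip_width: 0.0297
finger_force: 30.0
```

{"name": "play_rows", "arguments": {"moves": [[[0,0,0.07],[0,0,0],-1],[[0,0,0.07],[0,0,0],-1],[[0,0,0.06],[0,0,0],-1],[[0,0,0],[0,0,0],-1]]}}

```text
time_s: 8.07
tcp_pos: [0.5051, -0.1674, 0.0889]
eef_rot: [0.0, 0.621, 0.784, 0.0]
ft_force: [1.9, 0.6, -2.0]
grip_width: 0.0298
finger_force: 30.0
```

{"name": "play_rows", "arguments": {"moves": [[[0,0,0.1],[0,0,0],-1],[[0,0,0.1],[0,0,0],-1],[[0,0,0.1],[0,0,0],-1],[[0,0,0],[0,0,0],-1]]}}

```text
time_s: 8.57
tcp_pos: [0.5051, -0.1674, 0.0859]
eef_rot: [-0.0, 0.621, 0.784, 0.0]
ft_force: [0.6, 0.7, -1.7]
grip_width: 0.0299
finger_force: 30.0
```

{"name": "play_rows", "arguments": {"moves": [[[0,0,0.05],[0,0,0],-1],[[0,0,0.05],[0,0,0],-1],[[0,0,0],[0,0,0],-1]]}}

```text
time_s: 8.95
tcp_pos: [0.5051, -0.1674, 0.085]
eef_rot: [0.0, 0.621, 0.784, 0.0]
ft_force: [0.4, 2.4, -1.9]
grip_width: 0.03
finger_force: 30.0
```

{"name": "play_rows", "arguments": {"moves": [[[0,0,0.05],[0,0,0],-1],[[0,0,0],[0,0,0],-1]]}}

```text
time_s: 9.2
tcp_pos: [0.5051, -0.1674, 0.0849]
eef_rot: [0.0, 0.621, 0.784, 0.0]
ft_force: [0.4, 1.7, 3.0]
grip_width: 0.0297
finger_force: 30.0
```

{"name": "play_rows", "arguments": {"moves": [[[0,0,0.03],[0,0,0],-1],[[0,0,0],[0,0,0],-1]]}}

```text
time_s: 9.45
tcp_pos: [0.5051, -0.1674, 0.0848]
eef_rot: [0.0, 0.621, 0.784, 0.0]
ft_force: [-2.0, 1.9, 6.2]
grip_width: 0.0298
finger_force: 30.0
```

{"name": "play_rows", "arguments": {"moves": [[[0,0,0],[0,0,2],-1],[[0,0,0],[0,0,2],-1],[[0,0,0],[0,0,0],-1]]}}

```text
time_s: 9.82
tcp_pos: [0.5057, -0.1675, 0.0848]
eef_rot: [0.001, 0.648, 0.761, 0.0]
ft_force: [0.0, 3.1, 5.9]
grip_width: 0.03
finger_force: 30.0
```

{"name": "play_rows", "arguments": {"moves": [[[0,0,0],[0,0,2],-1],[[0,0,0],[0,0,2],-1],[[0,0,0],[0,0,0],-1]]}}

```text
time_s: 10.2
tcp_pos: [0.5058, -0.1674, 0.0848]
eef_rot: [0.001, 0.674, 0.738, 0.001]
ft_force: [1.0, 2.9, 5.1]
grip_width: 0.0296
finger_force: 30.0
```

{"name": "play_rows", "arguments": {"moves": [[[0,0,0],[0,0,2],-1],[[0,0,0],[0,0,2],-1],[[0,0,0],[0,0,0],-1]]}}

```text
time_s: 10.58
tcp_pos: [0.5059, -0.1674, 0.0848]
eef_rot: [0.001, 0.7, 0.714, 0.001]
ft_force: [0.9, 2.6, 5.5]
grip_width: 0.0298
finger_force: 30.0
```

{"name": "play_rows", "arguments": {"moves": [[[0,0,0],[0,0,2],-1],[[0,0,0],[0,0,2],-1],[[0,0,0],[0,0,0],-1]]}}

```text
time_s: 10.95
tcp_pos: [0.5059, -0.1675, 0.0849]
eef_rot: [0.001, 0.724, 0.689, 0.001]
ft_force: [-0.2, 2.2, 5.8]
grip_width: 0.0303
finger_force: 30.0
```

{"name": "play_rows", "arguments": {"moves": [[[0,0,0],[0,0,2],-1],[[0,0,0],[0,0,2],-1],[[0,0,0],[0,0,0],-1]]}}

```text
time_s: 11.32
tcp_pos: [0.5059, -0.1674, 0.0848]
eef_rot: [0.001, 0.748, 0.664, 0.001]
ft_force: [0.5, 2.5, 5.1]
grip_width: 0.0302
finger_force: 30.0
```

{"name": "play_rows", "arguments": {"moves": [[[0,0,0],[0,0,2],-1],[[0,0,0],[0,0,2],-1],[[0,0,0],[0,0,0],-1]]}}

```text
time_s: 11.7
tcp_pos: [0.5058, -0.1675, 0.0848]
eef_rot: [0.001, 0.771, 0.637, 0.001]
ft_force: [-0.0, 2.0, 4.2]
grip_width: 0.0299
finger_force: 30.0
```

{"name": "play_rows", "arguments": {"moves": [[[0,0,0],[0,0,2],-1],[[0,0,0],[0,0,2],-1],[[0,0,0],[0,0,0],-1]]}}

```text
time_s: 12.08
tcp_pos: [0.5059, -0.1674, 0.0848]
eef_rot: [0.001, 0.792, 0.61, 0.001]
ft_force: [0.3, 3.2, 4.9]
grip_width: 0.0299
finger_force: 30.0
```

{"name": "play_rows", "arguments": {"moves": [[[0,0,0],[0,0,2],-1],[[0,0,0],[0,0,2],-1],[[0,0,0],[0,0,0],-1]]}}

```text
time_s: 12.45
tcp_pos: [0.5058, -0.1674, 0.0848]
eef_rot: [0.001, 0.813, 0.582, 0.001]
ft_force: [0.4, 2.8, 6.2]
grip_width: 0.0298
finger_force: 30.0
```

{"name": "play_rows", "arguments": {"moves": [[[0,0,0],[0,0,2],-1],[[0,0,0],[0,0,2],-1],[[0,0,0],[0,0,0],-1]]}}

```text
time_s: 12.82
tcp_pos: [0.5057, -0.1674, 0.0848]
eef_rot: [0.001, 0.833, 0.553, 0.001]
ft_force: [-0.5, 3.0, 5.2]
grip_width: 0.0294
finger_force: 30.0
```

{"name": "play_rows", "arguments": {"moves": [[[0,0,0],[0,0,2],-1],[[0,0,0],[0,0,2],-1],[[0,0,0],[0,0,0],-1]]}}

```text
time_s: 13.2
tcp_pos: [0.5057, -0.1674, 0.0847]
eef_rot: [0.0, 0.852, 0.524, 0.001]
ft_force: [0.2, 3.4, 4.8]
grip_width: 0.0298
finger_force: 30.0
```

{"name": "play_rows", "arguments": {"moves": [[[0,0,0],[0,0,2],-1],[[0,0,0],[0,0,2],-1],[[0,0,0],[0,0,0],-1]]}}

```text
time_s: 13.58
tcp_pos: [0.5055, -0.1674, 0.0845]
eef_rot: [0.0, 0.87, 0.494, 0.0]
ft_force: [0.8, 3.3, 5.4]
grip_width: 0.0297
finger_force: 30.0
```

{"name": "play_rows", "arguments": {"moves": [[[0,0,0],[0,0,2],-1],[[0,0,0],[0,0,2],-1],[[0,0,0],[0,0,0],-1]]}}

```text
time_s: 13.95
tcp_pos: [0.5053, -0.1675, 0.0843]
eef_rot: [0.0, 0.886, 0.463, 0.0]
ft_force: [1.4, 2.3, 4.5]
grip_width: 0.0298
finger_force: 30.0
```

{"name": "play_rows", "arguments": {"moves": [[[0,0,0],[0,0,2],-1],[[0,0,0],[0,0,2],-1],[[0,0,0],[0,0,0],-1]]}}

```text
time_s: 14.32
tcp_pos: [0.5051, -0.1675, 0.0841]
eef_rot: [0.0, 0.902, 0.432, -0.0]
ft_force: [0.3, 2.4, 3.7]
grip_width: 0.03
finger_force: 30.0
```

{"name": "play_rows", "arguments": {"moves": [[[0,0,0.05],[0,0,0],-1],[[0,0,0],[0,0,0],-1]]}}

```text
time_s: 14.58
tcp_pos: [0.505, -0.1675, 0.0838]
eef_rot: [0.0, 0.902, 0.432, -0.0]
ft_force: [1.0, 2.1, 6.5]
grip_width: 0.0301
finger_force: 30.0
```

```bash
python3 -c "
from h import *
togo([.505,-.1672,.075],195.5)
print(manip.read_state()['torque'])
cv2.imwrite('pics/s2.png',cv2.resize(imaging.snapshot('side')[150:270,240:400,::-1],None,fx=5,fy=5,interpolation=cv2.INTER_CUBIC))"
```

```text
t 14.575 tcp [ 0.505  -0.1675  0.0838] tailyaw 231.21 tilt z [ 0.e+00 -1.e-04 -1.e+00] F [1.01 2.13 6.46] w 0.0301 ff 29.9978569149971
shift cm [ 0.02 -0.02  0.88]
turn z 35.71
[ 0.55141507 -0.06499239  0.00753937]
```

View pics/s2.png

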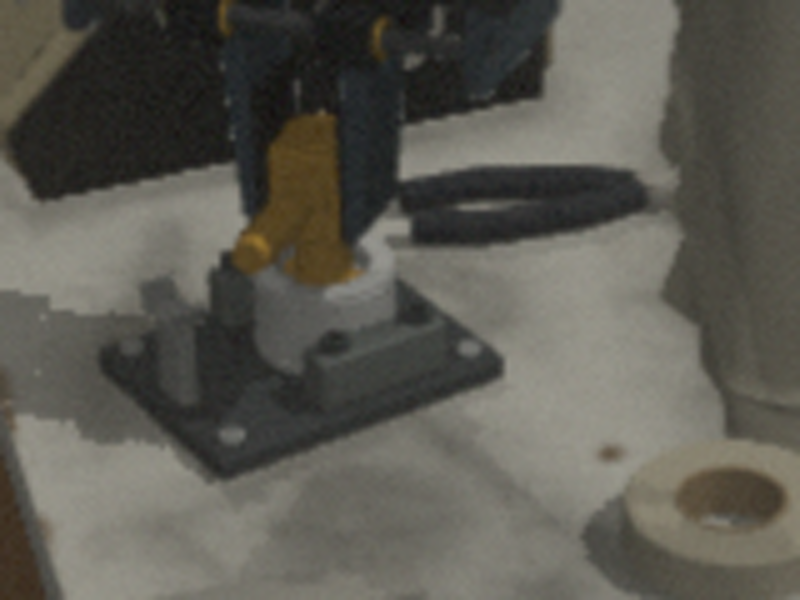

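The side view shows the shank in the bore, with both lug ends visible just inside the front lip (v≈275) and the tail at (250,250). It looks upright. I'll keep turning.

{"name": "play_rows", "arguments": {"moves": [[[0,0,0],[0,0,2],-1],[[0,0,0],[0,0,2],-1],[[0,0,0],[0,0,0],-1]]}}

```text
time_s: 15.0
tcp_pos: [0.505, -0.1673, 0.0832]
eef_rot: [-0.0, 0.916, 0.4, -0.0]
ft_force: [2.0, 3.3, -0.5]
grip_width: 0.0296
finger_force: 30.0
```

{"name": "play_rows", "arguments": {"moves": [[[0,0,0],[0,0,2],-1],[[0,0,0],[0,0,2],-1],[[0,0,0],[0,0,0],-1]]}}

```text
time_s: 15.38
tcp_pos: [0.5053, -0.1673, 0.0835]
eef_rot: [-0.0, 0.93, 0.368, 0.0]
ft_force: [3.8, 3.8, -1.9]
grip_width: 0.0301
finger_force: 30.0
```

Fz vanished near 227°, so that is probably the gap. I'll go back to it and press down lightly.

{"name": "play_rows", "arguments": {"moves": [[[0,0,0],[0,0,-2],-1],[[0,0,0],[0,0,-2],-1],[[0,0,0.05],[0,0,0],-1],[[0,0,0],[0,0,0],-1]]}}

```text
time_s: 15.88
tcp_pos: [0.5049, -0.1674, 0.0833]
eef_rot: [-0.0, 0.916, 0.4, -0.0]
ft_force: [1.6, 4.0, 0.1]
grip_width: 0.0298
finger_force: 30.0
```

{"name": "play_rows", "arguments": {"moves": [[[0,0,0.07],[0,0,0],-1],[[0,0,0],[0,0,0],-1]]}}

```text
time_s: 16.12
tcp_pos: [0.505, -0.1674, 0.0825]
eef_rot: [-0.0, 0.916, 0.4, 0.0]
ft_force: [2.9, 3.8, 0.8]
grip_width: 0.0297
finger_force: 30.0
```

{"name": "play_rows", "arguments": {"moves": [[[0.04,0,0.05],[0,0,0],-1],[[0,0,0.05],[0,0,0],-1],[[0,0,0],[0,0,0],-1]]}}

```text
time_s: 16.5
tcp_pos: [0.5052, -0.1673, 0.0813]
eef_rot: [0.0, 0.916, 0.4, -0.0]
ft_force: [2.8, 3.0, -0.8]
grip_width: 0.0301
finger_force: 30.0
```

{"name": "play_rows", "arguments": {"moves": [[[0,0,0.05],[0,0,0],-1],[[0,0,0.05],[0,0,0],-1],[[0,0,0],[0,0,0],-1]]}}

```text
time_s: 16.88
tcp_pos: [0.5053, -0.1673, 0.0804]
eef_rot: [0.0, 0.916, 0.4, -0.0]
ft_force: [1.2, 2.1, -0.6]
grip_width: 0.0301
finger_force: 30.0
```

{"name": "play_rows", "arguments": {"moves": [[[0.01,0,0.1],[0,0,0],-1],[[0,0,0.1],[0,0,0],-1],[[0,0,0.1],[0,0,0],-1],[[0,0,0],[0,0,0],-1]]}}

```text
time_s: 17.38
tcp_pos: [0.5052, -0.1672, 0.0772]
eef_rot: [-0.0, 0.916, 0.401, -0.0]
ft_force: [1.2, 1.6, -2.2]
grip_width: 0.0296
finger_force: 30.0
```

{"name": "play_rows", "arguments": {"moves": [[[0,0,0.05],[0,0,0],-1],[[0,0,0.05],[0,0,0],-1],[[0,0,0],[0,0,0],-1]]}}

```text
time_s: 17.75
tcp_pos: [0.5052, -0.1672, 0.0763]
eef_rot: [-0.0, 0.916, 0.4, -0.0]
ft_force: [0.6, 0.1, -1.4]
grip_width: 0.0297
finger_force: 30.0
```

{"name": "play_rows", "arguments": {"moves": [[[0,0,0.04],[0,0,0],-1],[[0,0,0.03],[0,0,0],-1],[[0,0,0],[0,0,0],-1]]}}

```text
time_s: 18.12
tcp_pos: [0.5052, -0.1672, 0.0757]
eef_rot: [-0.0, 0.916, 0.4, -0.0]
ft_force: [-0.6, 0.5, -1.4]
grip_width: 0.0299
finger_force: 30.0
```

{"name": "play_rows", "arguments": {"moves": [[[0,0,0.03],[0,0,0],-1],[[0,0,0],[0,0,0],-1]]}}

```text
time_s: 18.38
tcp_pos: [0.5053, -0.1671, 0.0755]
eef_rot: [0.0, 0.916, 0.4, -0.0]
ft_force: [-0.1, -0.6, -0.6]
grip_width: 0.0296
finger_force: 30.0
```

{"name": "play_rows", "arguments": {"moves": [[[0,0,0.03],[0,0,0],-1],[[0,0,0],[0,0,2],-1],[[0,0,0],[0,0,2],-1],[[0,0,0],[0,0,2],-1],[[0,0,0],[0,0,2],-1],[[0,0,0],[0,0,0],-1]]}}

```text
time_s: 19.12
tcp_pos: [0.5057, -0.167, 0.0753]
eef_rot: [0.0, 0.942, 0.335, 0.0]
ft_force: [0.5, 1.4, 2.8]
grip_width: 0.0297
finger_force: 30.0
```

```bash
python3 -c "
from h import *
togo(None,195.5);print(manip.read_state()['torque'])"
```

```text
t 19.125 tcp [ 0.5057 -0.167   0.0753] tailyaw 219.18 tilt z [ 7.e-04 -1.e-04 -1.e+00] F [0.49 1.43 2.84] w 0.0297 ff 29.99578893184662
turn z 23.68
[ 0.29295318 -0.16708729  0.02818833]
```

{"name": "play_rows", "arguments": {"moves": [[[0,0,0],[0,0,2],-1],[[0,0,0.01],[0,0,2],-1],[[0,0,0.01],[0,0,2],-1],[[0,0,0.01],[0,0,2],-1],[[0,0,0],[0,0,0],-1]]}}

```text
time_s: 19.75
tcp_pos: [0.5055, -0.167, 0.0749]
eef_rot: [0.0, 0.963, 0.269, 0.0]
ft_force: [0.4, 1.6, 4.1]
grip_width: 0.0298
finger_force: 30.0
```

{"name": "play_rows", "arguments": {"moves": [[[0,0,0.01],[0,0,2],-1],[[0,0,0.01],[0,0,2],-1],[[0,0,0.01],[0,0,2],-1],[[0,0,0],[0,0,0],-1]]}}

```text
time_s: 20.25
tcp_pos: [0.5053, -0.167, 0.0746]
eef_rot: [-0.0, 0.976, 0.218, -0.0]
ft_force: [0.0, 2.5, 4.7]
grip_width: 0.0301
finger_force: 30.0
```

```bash
python3 -c "
from h import *
togo(None,195.5);print(manip.read_state()['torque'])"
```

```text
t 20.25 tcp [ 0.5053 -0.167   0.0746] tailyaw 205.18 tilt z [-0.e+00  1.e-04 -1.e+00] F [0.01 2.55 4.74] w 0.0301 ff 29.996838569641113
turn z 9.68
[ 0.51690718 -0.06191378 -0.01974689]
```

{"name": "play_rows", "arguments": {"moves": [[[0,0,0.01],[0,0,2],-1],[[0,0,0.01],[0,0,2],-1],[[0,0,0.01],[0,0,2],-1],[[0,0,0.01],[0,0,2],-1],[[0,0,0.01],[0,0,2.3],-1],[[0,0,0],[0,0,0],-1],[[0,0,0],[0,0,0],-1]]}}

```text
time_s: 21.12
tcp_pos: [0.5053, -0.1669, 0.0741]
eef_rot: [-0.0, 0.992, 0.129, 0.0]
ft_force: [-0.2, 2.4, 5.2]
grip_width: 0.0298
finger_force: 30.0
```

```bash
python3 -c "
from h import *
togo(None,195.5);print(manip.read_state()['torque'])
a=imaging.snapshot('top')[205:325,150:270,::-1];b=imaging.snapshot('side')[150:270,240:360,::-1]
f=lambda x:cv2.resize(x,(400,400),interpolation=cv2.INTER_CUBIC)
cv2.imwrite('pics/c4.png',np.hstack([f(a),f(b)]))"
```

```text
t 21.125 tcp [ 0.5053 -0.1669  0.0741] tailyaw 194.83 tilt z [-0.e+00  2.e-04 -1.e+00] F [-0.24  2.39  5.2 ] w 0.0298 ff 29.997322261333466
turn z -0.67
[ 0.65955629 -0.05503825 -0.03171105]
```

View pics/c4.png

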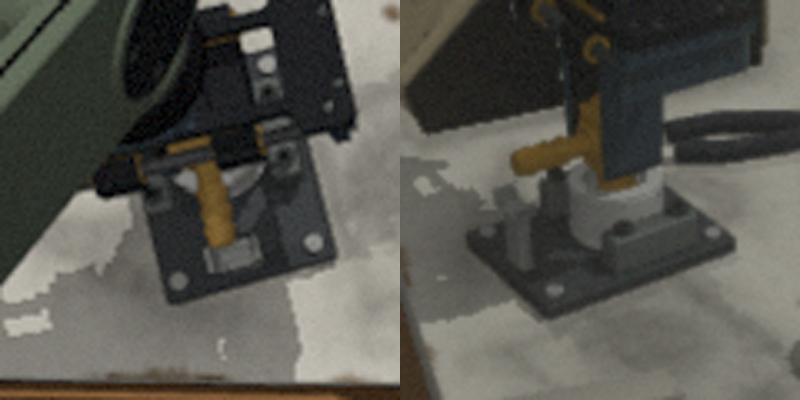

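The tail lies over the saddle side: tail end at about (220,240) in the top crop, saddle at (233,255), elbow seated low in the coupling. I'll check the offset numerically.

Run:
```python
from h import *
im=imaging.snapshot('top');m=mask(im,(195,255,235,290),(12,100,50),(32,255,255))
ys,xs=np.nonzero(m);z=.0221+.05
for y in range(ys.min(),ys.max()+1,2):
    r=xs[ys==y];print(y,r.min(),r.max(),plane('top',((r.min()+r.max())/2,y),z+.003).round(4))
print("saddle",plane('top',(150+(233+.5)/3.333-.5,205+(255+.5)/3.333-.5),.05), plane('top',T(200,304),.05))
```

```text
255 207 215 [ 0.4852 -0.1722  0.0751]
257 209 215 [ 0.4818 -0.1741  0.0751]
259 209 215 [ 0.4783 -0.1743  0.0751]
261 210 217 [ 0.4749 -0.1771  0.0751]
263 209 217 [ 0.4714 -0.1764  0.0751]
265 210 218 [ 0.4679 -0.1783  0.0751]
267 210 219 [ 0.4645 -0.1794  0.0751]
269 210 219 [ 0.461  -0.1795  0.0751]
271 211 219 [ 0.4576 -0.1806  0.0751]
273 211 220 [ 0.4542 -0.1816  0.0751]
275 211 220 [ 0.4507 -0.1818  0.0751]
277 212 219 [ 0.4473 -0.182   0.0751]
saddle [ 0.44315931 -0.18444946  0.05      ] [ 0.44409776 -0.1845199   0.05      ]
```

{"name": "play_rows", "arguments": {"moves": [[[0,0,0],[0,0,0],-0.1],[[0,0,0],[0,0,0],0.2],[[0,0,0],[0,0,0],0.4],[[0,0,0],[0,0,0],0.4],[[0,0,-1],[0,0,0],0.4],[[0,0,-2],[0,0,0],0.4],[[0,0,-4],[0,0,0],0.4],[[0,0,-5],[0,0,0],0.4],[[-5,0,0],[0,0,0],0.4],[[-5,0,0],[0,0,0],0.4],[[-5,0,0],[0,0,0],0.4],[[0,0,0],[0,0,0],0.4]]}}

```text
time_s: 22.78
tcp_pos: [0.3578, -0.2057, 0.1948]
eef_rot: [0.0, 0.992, 0.128, -0.0]
ft_force: [1.1, -0.8, 1.0]
grip_width: 0.0638
finger_force: 0.0
```

```bash
python3 -c "
from h import *
togo(None)
a=imaging.snapshot('top')[205:325,150:270,::-1];b=imaging.snapshot('side')[150:270,240:360,::-1]
f=lambda x:cv2.resize(x,(400,400),interpolation=cv2.INTER_CUBIC)
cv2.imwrite('pics/c5.png',np.hstack([f(a),f(b)]))"
```

```text
t 22.775 tcp [ 0.3578 -0.2057  0.1948] tailyaw 194.74 tilt z [-2.e-04 -4.e-04 -1.e+00] F [ 1.11 -0.85  1.05] w 0.0638 ff 0.0
```

View pics/c5.png

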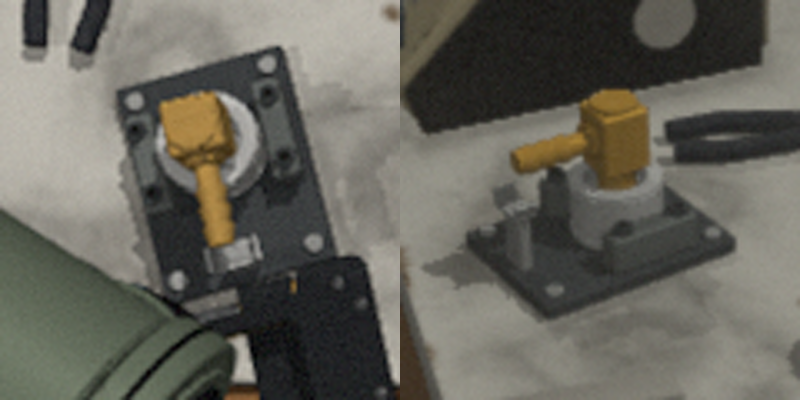

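Released. The elbow stands upright in the coupling, with its tail end at about (220,242) next to the saddle at (235,252). I'll run a quick height and axis check.

Run:
```python
from h import *
A=lambda u,v:(150+(u+.5)/3.3333-.5,205+(v+.5)/3.3333-.5)
B=lambda u,v:(240+(u-400+.5)/3.3333-.5,150+(v+.5)/3.3333-.5)
print("cap",tri(A(196,124),B(615,100)),plane("side",B(615,100),.093))
print("tail",tri(A(220,240),B(517,160)))
im=imaging.snapshot('top');m=mask(im,(190,225,235,290),(12,100,50),(32,255,255))
ys,xs=np.nonzero(m)
for y in(268,272,276): r=xs[ys==y];print(plane('top',((r.min()+r.max())/2,y),.075).round(4))
```

```text
cap (array([ 0.50487428, -0.17078375,  0.09456228]), np.float64(0.0006256657633578493)) [ 0.50588587 -0.16783914  0.093     ]
tail (array([ 0.44724172, -0.18178733,  0.07335981]), np.float64(0.0017035723218609324))
[ 0.4628 -0.1794  0.075 ]
[ 0.4559 -0.1807  0.075 ]
[ 0.449 -0.181  0.075]
```

```bash
python3 -c "
from workcell import manip
print(manip.job_done())"
```

```text
the job is handed in; nothing more can be done
None
```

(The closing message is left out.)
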